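# Hold a square in the corner of a leaning sensor post

## Robot

A 6-joint arm with a two-finger parallel gripper is mounted at the origin on a cart in front of the work surface, level with it; the furniture and walls round the work are solid. World frame = base frame: x ahead of the robot, y to its left, z up, the work surface at z = 0. Lengths are in m, angles in rad, forces in N, time in s.
With the tool pointing down it reaches from about 0.3 to 0.875 m from the base axis. Payload 4.2 kg.
Tool frame: the origin (TCP) lies at the very end of the fingers, on their centre line; the grasp point (between the pads) lies 19 mm behind it; x points along the fingers, y is the direction in which the jaws open and shut, and the axes are right-handed (so a half turn about x gives the same grasp; the last joint's range is limited). The gripper opens to 85 mm and grips with 20 to 120 N. Pads are 22 mm wide; open, the fingers measure 114 mm over their backs; the gripper's body (76 mm by 85 mm) begins 54 mm behind the grasp point. The pads swing forward as they close: fully open they stand 13 mm farther back than shut.
Start: joints at [1.278, 0.32, 1.565, -0, 1.257, -0.02], TCP at [0.155, 0.554, 0.231] pointing down, gripper open.
Joint ranges: [-3.11, 3.11], [-0.84, 2.01], [0.21, 2.61], [-1.34, 4.49], [0.05, 2.63], [-2.56, 2.56]. Speed limits (rad/s): [2.57, 2.57, 3.14, 3.14, 3.14, 3.14].

## Interface

Orientations are given as a unit quaternion [x, y, z, w].
In Python, from cell import read_state, capture, finish_job, trace gives the robot as it stands.
- The arm moves only by the tool send_rows, never from a script. Its argument "targets" is one flat list of numbers, 7 for each row, row after row: the shift along the tool's x, y, z in cm, then the turn, a rotation vector about the tool's x, y, z in degrees, then the closure, from 0 (fully open) to 1 (shut). In form: [x, y, z, wx, wy, wz, grip, x, y, z, wx, wy, wz, grip, ...]. A call has 1 to 5 rows; each row shifts and turns the commanded pose from where the row before left it, along the tool's axes as they then stand; what a row does not reach is not made up. A row lasts 1/8 s, in which the tool goes at most 62.5 mm and 10.7 degrees, less where a joint would pass 70% of its speed; a pose out of reach is approached as far as the arm can. A call with a gripper value outside its range is refused whole. The fingers move at their own pace and stop on an object; the grip force is fixed at half the most. Time passes only in rows, so rows that do not move let the fingers close. It gives the time, the measured TCP pose, the force and the opening at its end, in the units of the state.
- read_state(): the state, without advancing time (a new reading comes with each control period).
- capture(name): name is "scene" or "side" or "wrist"; returns a dict with "image" (384x512x3 uint8, blue, green, red), "range_z" (384x512 float32, m along the optical axis (not along the pixel's ray), 0 where there is no reading), "fovy" (degrees; the focal length in pixels is half the picture's height over the tangent of half this angle, whatever the lens; pixels are square), "cx", "cy" (the principal point, pixels), "position" and "attitude" of the camera in the world. Camera axes: x right, y up, looking along -z (the intrinsics and any distortion apply to the point x, -y, -z); pixel columns grow to the right and rows downward; lengths in m; the calibration is good to about 2 mm. A picture is of the moment at which its call begins.
- finish_job(): hands the job in, once; it reports no verdict.
Trained networks look in a picture, given as the dict that the camera call returned (one of the last four; its "shot" number tells which), for a name from the list of things; names that differ only in an ending like _2 or _b are one class to them, and where a whole thing is asked for, a point or a joint stands for the part that bears it (a point fixed in the world has none). Each returns a list of dicts, best first, with "conf" (0 to 1); they miss things now and then, are a little off and sometimes report something else, mostly with a low value. They report only what shows in the picture. A call takes as long as a camera call. They do not tell look-alikes from the thing itself.
- trace(picture, thing): "region" (384x512 bool, what is visible of it) and "point" ([column, row] in pixels, amid what is visible of it).
The state is a dict: "time_s": time; "joint_positions": joint angles; "joint_vel": joint speeds; "effort": joint torques, N m; "eef_pos": TCP position; "eef_rot": TCP orientation; "ft_force": force on the tool from outside, world axes, zero at the start; "wrist_torque": the same for the moment, N m; "finger_gap": finger opening in m.
Only numpy, scipy, OpenCV 4.12 (cv2) and the standard library are available. Lean on these libraries where they do the work, as an engineer would, in place of code of your own. Each camera call takes 0.05 s, during which the arm holds its last target.

## Task

The aluminium sensor post leans over its base plate because its hinge has slipped. Pick up the square by its orange grip, stand it flat on the base plate in front of the post without touching the post yet, then slide it along the plate, blade first, until its foot is fully home in the corner and the post has been pushed upright, flush against the blade. Finish while still gripping the square there, flat on the plate and pushing against the post with a steady few newtons, so that a colleague can tighten the hinge; leave the bottle, dish and tape roll alone.

Things in the scene. Friction and masses are not known exactly. Their poses are not given: they have to be found in the camera images.
- square: Standing steel square, mass about 0.3 kg. Origin: centre of the underside of its stock. The dark stock is a bar 24 (x) x 110 (y) x 20 (z) mm on the ground. A bright blade 8 mm thick (x) and 18 mm wide (y) stands up at the -y end to 90 mm above the ground; its outer edge is at y = -55 mm, in one plane with the stock's end. Orange grip block 16 (x) x 34 (y) mm, from the stock's top at z = 20 up to z = 70 mm, centred at x = 0, y = +20 mm. It starts standing on the bench. z up.
- grip (a point): Middle of the square's orange grip block where it is best pinched across its 16 mm thickness (the square's x): 52 mm above the square's underside and 20 mm to +y of its origin.
- heel (a point): The square's outer lower corner, at the blade end: on the underside, 55 mm to -y of its origin. Axes as the square's.
- plate: Fixed dark grey metal base plate 110 (x) x 230 (y) x 12 (z) mm on the bench; origin at the centre of its underside, top 12 mm above. The post's front face stands at y = -50 mm; the plate before it (greater y) is clear up to y = +115 mm.
- bracket: Fixed blue hinge foot on the plate, with the post that it carries. Origin: on the plate's top, under the middle of the post's front face (the hinge line, along x); +y points out of the post's front face along the plate, z up. Its cheeks (to x = +-37 mm, 34 mm high) lie 6 mm and more behind the face.
- corner (a point): The corner to fill: same point and axes as the bracket's origin. When the square is home, the heel lies on this point and the square's axes are parallel to these.
- post (a joint): Lean of the sensor post in rad: 0 upright, positive leaning toward +y of the bracket (over the plate, toward the square). The post is 40 mm wide (x), 26 mm thick, 109 mm high, with a flat front face through the hinge line at its foot and a small black sensor at the back. The hinge has friction (0.12 Nm, a push of about 1.5 N at blade height) and no spring: the post stays where it is pushed, and could be pushed past upright to -0.12. The foot of the face cannot move.
- reagent: Bystander: amber reagent bottle with dark cap, diameter 48 mm, 90 mm high; origin at the centre of its underside.
- petri: Bystander: petri dish, diameter 62 mm, 15 mm high; origin at the centre of its underside.
- tape: Bystander: roll of tape lying flat, diameter 75 mm, 24 mm high; origin at the centre of its underside.
There are look-alikes about, which are no part of the job. Of the things that look like the square, the largest one is meant.

How it is judged:
By the outcome, as a careful person would: the job done as asked, in the order asked, and still so for the second after the job is handed in, while the arm keeps its last pose, push and grip.
It also fails if it takes over 38 s, if anything falls off the work surface, if the arm or the gripper's body presses on something with over 40 N, if the wrist force passes 120 N, or if a joint passes its speed limit or range.

## Working session

There is one attempt and no reset: what is moved stays moved. The work goes in short steps, Python scripts to look and compute and a tool call to move; the robot and the scene stay as the last step left them, time stands still between calls to the robot, and variables do not carry over. Pictures are saved under pics/ and viewed, and the job is handed in when it is done.

Besides the shell and the picture viewer there is one more tool, called as name(argument=value, ...) on one line, values as JSON. send_rows: Moves the arm, as the interface text tells. Its arguments: {"type":"object","properties":{"targets":{"type":"array","items":{"type":"number"}}},"required":["targets"]}

```bash
ls; mkdir -p pics
python3 - <<'E'
from cell import *
import cv2,pickle
s=read_state();print(s)
for n in ["scene","side","wrist"]:
    c=capture(n);cv2.imwrite(f"pics/{n}0.png",c["image"]);pickle.dump(c,open(f"{n}0.pkl","wb"))
    print(n,{k:v for k,v in c.items() if k not in("image","range_z")})
    for t in ["square","grip","post","bracket","plate"]:
        for d in trace(c,t): print(t,d["conf"],d["point"],d["region"].sum())
E
```

```text
pics
{'time_s': 0.0, 'joint_positions': array([ 1.27800143e+00,  3.20286013e-01,  1.56570824e+00,  1.11162579e-05,
        1.25737424e+00, -1.99978212e-02]), 'joint_vel': array([ 5.57338384e-05, -1.19491921e-03,  9.19574606e-04,  2.76939714e-04,
       -2.53613664e-03, -4.92120644e-04]), 'effort': array([-1.99760561e-04, -4.15521526e+01, -2.34159368e+01, -8.54307132e-05,
        8.11085862e-03,  9.84207617e-06]), 'eef_pos': array([0.15477496, 0.55327456, 0.23047429]), 'eef_rot': array([ 0.0955311 ,  0.70064031, -0.09677032,  0.70043734]), 'ft_force': array([-0.02860146, -0.5986433 ,  0.20018835]), 'wrist_torque': array([ 0.00822806, -0.01042194, -0.01735917]), 'finger_gap': 0.08513453682981875}
scene {'fovy': 57.766246204656035, 'cx': 255.51623639409576, 'cy': 194.59763031546424, 'position': array([ 0.07802238, -0.41992567,  0.80594653]), 'attitude': array([ 0.31791543, -0.12673034, -0.34161268,  0.87531136]), 'shot': 1}
square 0.93 [207.6, 173.4] 458
square 0.74 [226.3, 207.1] 222
square 0.67 [307.2, 251.3] 678
square 0.65 [161.4, 163.7] 268
grip 0.78 [224.0, 209.0] 178
grip 0.62 [2
[... 245 characters left out ...]
416889, 0.78006385, 0.46535331]), 'attitude': array([-0.08469143,  0.50689072,  0.84670723, -0.13775349]), 'shot': 2}
square 0.97 [236.2, 241.2] 815
square 0.92 [260.0, 298.4] 853
square 0.57 [276.5, 212.2] 340
grip 0.82 [274.8, 212.1] 323
grip 0.71 [237.3, 239.6] 803
grip 0.7 [257.0, 295.5] 872
post 0.83 [291.4, 146.6] 563
post 0.3 [257.9, 151.0] 428
bracket 0.74 [291.9, 151.0] 692
plate 0.97 [291.4, 182.3] 1375
wrist {'fovy': 58.95121199504237, 'cx': 258.2655961743117, 'cy': 194.931043690938, 'position': array([0.08268786, 0.57420881, 0.37462163]), 'attitude': array([-0.11999863, -0.09083353,  0.5977373 ,  0.78743871]), 'shot': 3}
square 0.57 [162.8, 360.2] 421
grip 0.58 [162.3, 359.1] 454
```

View pics/scene0.png

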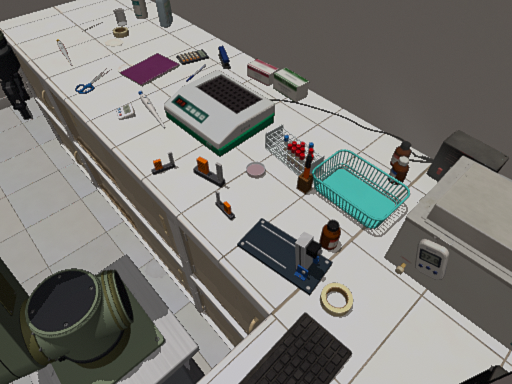

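View pics/side0.png

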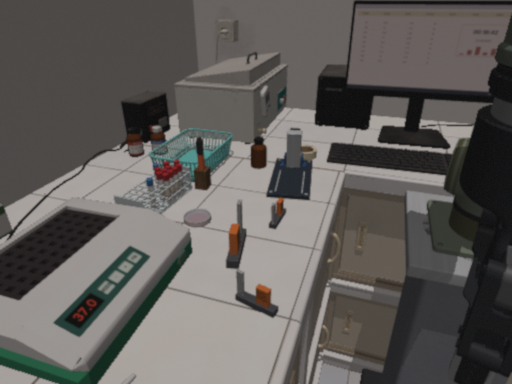

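View pics/wrist0.png

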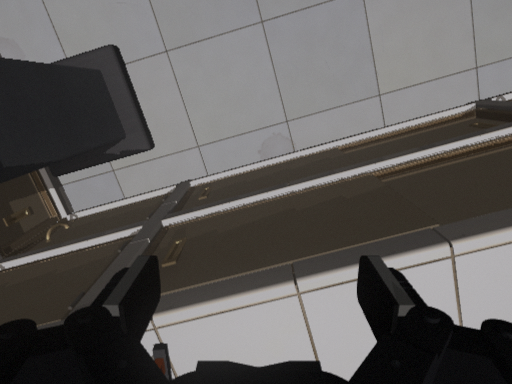

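The target square is the largest one, with its grip at about (205,165) in scene and (236,240) in side. The smaller look-alikes are at (160,163) and (226,207) in scene. The plate spans (240,245) to (330,270), with the post at its right end. Next I'll build point clouds.

```bash
cat > h.py <<'E'
import numpy as np,cv2,pickle
from scipy.spatial.transform import Rotation as R
def cloud(c):
    d=c["range_z"];h,w=d.shape;f=h/2/np.tan(np.radians(c["fovy"]/2))
    v,u=np.mgrid[:h,:w]
    P=np.stack([(u-c["cx"])/f*d,-(v-c["cy"])/f*d,-d],-1)
    W=P@R.from_quat(c["attitude"]).as_matrix().T+c["position"]
    W[d==0]=np.nan
    return W
def proj(c,p):
    p=np.atleast_2d(p)
    q=(p-c["position"])@R.from_quat(c["attitude"]).as_matrix()
    f=384/2/np.tan(np.radians(c["fovy"]/2))
    return np.c_[c["cx"]-f*q[:,0]/q[:,2], c["cy"]+f*q[:,1]/q[:,2]]
E
python3 - <<'E'
from h import *
np.set_printoptions(precision=4,suppress=True)
for n,pts in [("scene",[(208,172),(205,163),(219,172),(260,235),(245,243),(307,240),(336,235),(256,169),(337,298),(150,240),(20,40),(60,60),(200,200),(180,180),(300,210)]),("side",[(236,240),(240,215),(290,180),(293,130),(259,150),(197,217),(308,152),(150,330),(300,280),(120,180)])]:
    c=pickle.load(open(n+"0.pkl","rb"));W=cloud(c)
    for p in pts: print(n,p,W[p[1],p[0]])
    big=cv2.resize(c["image"],None,fx=1,fy=1)
    if n=="scene": b=cv2.resize(c["image"][130:330,140:380],(800,667))[:600];
    else: b=cv2.resize(c["image"][110:330,180:340],(436,600))
    cv2.imwrite(f"pics/{n}0z.png",b)
E
```

```text
scene (208, 172) [0.4811 0.2287 0.0216]
scene (205, 163) [0.4719 0.2233 0.071 ]
scene (219, 172) [0.4851 0.1746 0.0605]
scene (260, 235) [ 0.4441 -0.0471  0.0141]
scene (245, 243) [ 0.3981 -0.0376  0.0121]
scene (307, 240) [ 0.4651 -0.1813  0.1216]
scene (336, 235) [ 0.5626 -0.2014  0.065 ]
scene (256, 169) [0.6048 0.1426 0.0144]
scene (337, 298) [ 0.463  -0.2992  0.0014]
scene (150, 240) [ 0.3326  0.6093 -0.6489]
scene (20, 40) [0.3647 1.5479 0.    ]
scene (60, 60) [0.4285 1.2344 0.0021]
scene (200, 200) [0.4036 0.1707 0.0006]
scene (180, 180) [0.4054 0.2762 0.0024]
scene (300, 210) [ 0.5964 -0.0558 -0.0007]
side (236, 240) [0.4645 0.2601 0.0538]
side (240, 215) [0.4838 0.1886 0.0622]
side (290, 180) [ 0.4485 -0.0922  0.0122]
side (293, 130) [ 0.4658 -0.1772  0.1238]
side (259, 150) [ 0.5588 -0.1579  0.0599]
side (197, 217) [0.5996 0.1601 0.0168]
side (308, 152) [ 0.4369 -0.2695  0.0253]
side (150, 330) [0.5312 0.4558 0.0039]
side (300, 280) [0.3371 0.2713 0.0018]
side (120, 180) [0.9025 0.0347 0.0015]
```

View pics/scene0z.png

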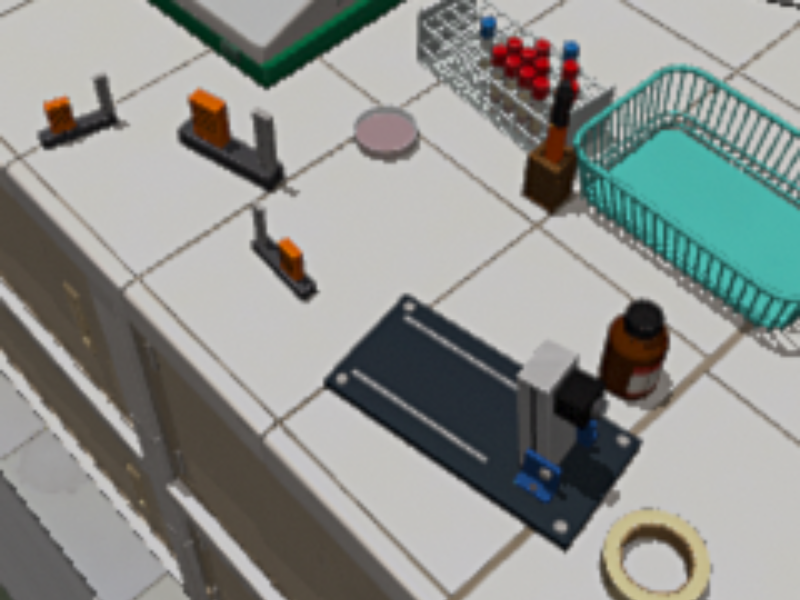

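View pics/side0z.png

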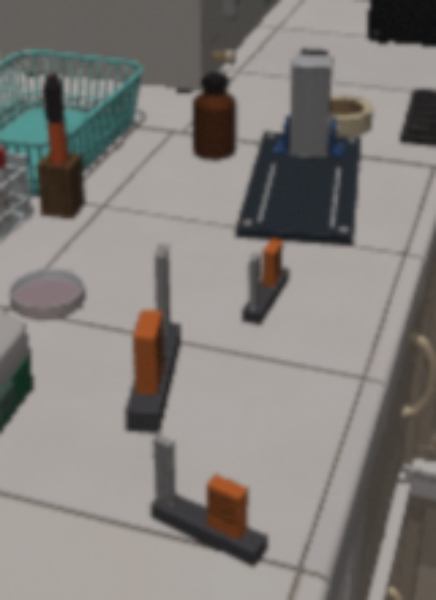

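```bash
cat > m.py <<'E'
from h import *
np.set_printoptions(precision=4,suppress=True)
for n in ["scene","side"]:
    c=pickle.load(open(n+"0.pkl","rb"));W=cloud(c);I=c["image"].astype(int)
    hsv=cv2.cvtColor(c["image"],cv2.COLOR_BGR2HSV).astype(int)
    x,y,z=W[...,0],W[...,1],W[...,2]
    # plate
    reg=(x>.3)&(x<.6)&(y<0.02)&(y>-.32)&(hsv[...,2]<75)&(z<.025)&(z>.004)
    nn,lab,st,_=cv2.connectedComponentsWithStats(reg.astype(np.uint8))
    k=1+np.argmax(st[1:,4]);reg=lab==k
    # include holes: convex hull in plan
    P=W[reg]; print(n,"plate n",len(P),"z med",np.median(P[:,2]))
    r=cv2.minAreaRect((P[:,:2]*1000).astype(np.float32));print(r);print(cv2.boxPoints(r))
    # bench level near
    # square
    s=(x>.42)&(x<.53)&(y<.31)&(y>.13)&(z>.008)
    near=s&~((x<.44)&(y<.19))
    Q=W[near]
    o=near&(hsv[...,0]<20)&(hsv[...,1]>150)
    print("orange n",o.sum(),"zmax",np.percentile(z[o],98));
    T=o&(z>.064);print("otop",T.sum(),W[T].mean(0) if T.any() else 0, cv2.minAreaRect((W[T][:,:2]*1000).astype(np.float32)) if T.sum()>4 else 0)
    O=W[o];print("orange mean",O.mean(0))
    print("orange rect",cv2.minAreaRect((O[:,:2]*1000).astype(np.float32)))
    d=near&(hsv[...,2]<90)&~o&(z<.03)
    D=W[d];r=cv2.minAreaRect((D[:,:2]*1000).astype(np.float32));print("stock",d.sum(),r,np.median(D[:,2]));print(cv2.boxPoints(r))
    b=near&~o&(z>.035);print("blade",b.sum(),W[b].mean(0),W[b].min(0),W[b].max(0))
    # bystander
E
python3 m.py
```

```text
scene plate n 2467 z med 0.011488694434583668
((452.669189453125, -127.53111267089844), (109.69409942626953, 228.74893188476562), 9.52331256866455)
[[ 379.6549  -23.8073]
 [ 417.5012 -249.4037]
 [ 525.6835 -231.2549]
 [ 487.8372   -5.6585]]
orange n 140 zmax 0.0712471542592506
otop 44 [0.473  0.2412 0.0687] ((473.45654296875, 240.73593139648438), (15.24449348449707, 32.70547866821289), 15.531913757324219)
orange mean [0.4711 0.2384 0.0507]
orange rect ((472.748291015625, 242.1077880859375), (15.874564170837402, 35.72823715209961), 15.531914710998535)
stock 188 ((478.164794921875, 222.78575134277344), (23.30037498474121, 108.57147216796875), 12.661664009094238) 0.018218594636859875
[[454.8988 273.1977]
 [478.697  167.2665]
 [501.4308 172.3738]
 [477.6326 278.305 ]]
blade 107 [0.4857 0.1893 0.0641] [0.4637 0.1691 0.0351] [0.4953 0.2631 0.0923]
side plate n 1237 z med 0.012438894552067148
((452.3960266113281, -120.6279525756836), (106.04902648925781, 228.08676147460938), 9.603517532348633)
[[ 381.0888  -17.0288]
 [ 419.1404 -241.9191]
 [ 523.7032 -224.2271]
 [ 485.6517    0.6632]]
orange n 251 zmax 0.07152757190593728
otop 95 [0.4711 0.2512 0.0697] ((472.49700927734375, 248.32528686523438), (14.785567283630371, 31.471622467041016), 20.22614097595215)
orange mean [0.4696 0.257  0.0536]
orange rect ((471.6849670410156, 248.39898681640625), (15.23713493347168, 33.27220916748047), 9.138169288635254)
stock 279 ((474.1009521484375, 229.28623962402344), (23.048032760620117, 106.18333435058594), 9.3560209274292) 0.02025544994894224
[[454.0992 279.7982]
 [471.3613 175.0274]
 [494.1027 178.7743]
 [476.8406 283.5451]]
blade 178 [0.4825 0.2001 0.0654] [0.4661 0.1721 0.0353] [0.4931 0.2637 0.0915]
```

Run:
```python
from h import *
from cell import *
np.set_printoptions(precision=4,suppress=True)
s=read_state();T=R.from_quat(s["eef_rot"]).as_matrix();print(T)
c=pickle.load(open("wrist0.pkl","rb"));C=R.from_quat(c["attitude"]).as_matrix()
print(T.T@(c["position"]-s["eef_pos"]),"\n",T.T@C)
# desired: hover, yaw 11deg
for sg in (1,-1):
  a=np.radians(11);y=sg*np.array([np.cos(a),np.sin(a),0]);x=np.array([0,0,-1.]);D=np.stack([x,y,np.cross(x,y)],1)
  print(sg,np.degrees(R.from_matrix(T.T@D).as_rotvec()))
print(T.T@(np.array([.473,.2,.231])-s["eef_pos"]))
```

```text
[[ 0.      0.2694  0.963 ]
 [ 0.0001  0.963  -0.2694]
 [-1.      0.0001 -0.    ]]
[-0.1433  0.0002 -0.0751] 
 [[ 0.0005  0.2976 -0.9547]
 [ 1.     -0.0007  0.0003]
 [-0.0005 -0.9547 -0.2976]]
1 [63.3697 -0.004  -0.0063]
-1 [-116.6303    0.0071   -0.0045]
[ 0.0003 -0.255   0.4016]
```

send_rows(targets=[0,0,0,10.5,0,0,0,0,0,0,10.5,0,0,0,0,0,0,10.5,0,0,0,0,0,0,10.5,0,0,0,0,0,0,10.5,0,0,0])

```text
time_s: 1.52
eef_pos: [0.1549, 0.5537, 0.2313]
eef_rot: [0.398, 0.585, -0.398, 0.585]
ft_force: [-0.2, 0.5, 0.4]
finger_gap: 0.085
```

```bash
cat >> h.py <<'E'
def rel(s,target,yaw):
    T=R.from_quat(s["eef_rot"]).as_matrix();a=np.radians(yaw)
    y=np.array([np.cos(a),np.sin(a),0]);x=np.array([0,0,-1.]);D=np.stack([x,y,np.cross(x,y)],1)
    print("t",s["time_s"],"pos",s["eef_pos"],"F",s["ft_force"],"gap",s["finger_gap"])
    print("shift cm (tool now)",100*T.T@(np.array(target)-s["eef_pos"])," (after turn)",100*D.T@(np.array(target)-s["eef_pos"]))
    print("turn deg",np.degrees(R.from_matrix(T.T@D).as_rotvec()))
E
python3 - <<'E'
from h import *
from cell import *
np.set_printoptions(precision=3,suppress=True)
rel(read_state(),[.473,.235,.20],11)
E
```

```text
t 1.525 pos [0.155 0.554 0.231] F [-0.197  0.537  0.38 ] gap 0.08500880033571352
shift cm (tool now) [ 3.131 17.896 41.322]  (after turn) [ 3.134 25.142 37.358]
turn deg [10.523 -0.006 -0.002]
```

send_rows(targets=[0,0,0,10.5,0,0,0.3,0,3.1,4.7,0,0,0,0.3,0,3.1,4.7,0,0,0,0.3,0,3.1,4.7,0,0,0,0.3,0,3.1,4.7,0,0,0,0.3])

```text
time_s: 2.15
eef_pos: [0.3146, 0.3926, 0.2315]
eef_rot: [0.448, 0.547, -0.448, 0.547]
ft_force: [1.4, 0.9, 0.5]
finger_gap: 0.0599
```

send_rows(targets=[0.7,3.1,4.6,0,0,0,0.3,0.7,3.1,4.6,0,0,0,0.3,0.7,3.1,4.6,0,0,0,0.3,0.7,3.1,4.6,0,0,0,0.3,0,0,0,0,0,0,0.3])

```text
time_s: 2.78
eef_pos: [0.4734, 0.2354, 0.2027]
eef_rot: [0.449, 0.546, -0.45, 0.546]
ft_force: [-0.4, -0.5, -0.9]
finger_gap: 0.0595
```

Run:
```python
from h import *
from cell import *
np.set_printoptions(precision=4,suppress=True)
s=read_state();c=capture("wrist");pickle.dump(c,open("wrist1.pkl","wb"));cv2.imwrite("pics/wrist1.png",c["image"])
print(s["eef_pos"],s["finger_gap"],s["joint_positions"],c["position"],c["attitude"])
for d in trace(c,"grip"): print(d["conf"],d["point"],d["region"].sum())
```

```text
[0.4734 0.2354 0.2027] 0.059484589624008995 [ 0.4401  0.268   1.7147 -0.0007  1.1596  0.2471] [0.4596 0.3099 0.3459] [-0.1502 -0.0147  0.0956  0.9839]
0.82 [196.9, 283.9] 952
0.68 [263.6, 179.5] 2975
```

View pics/wrist1.png

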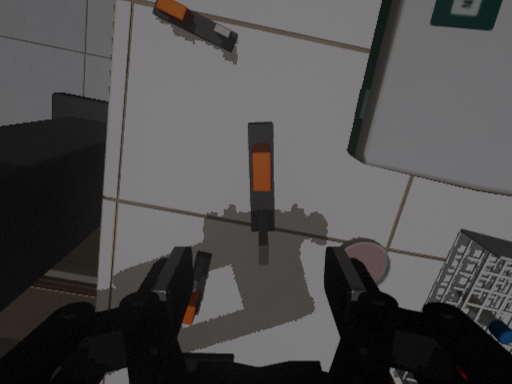

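The wrist view shows the target square in the middle: grip top at about (262,172), blade at (264,245), and stock from row 122 to row 230. Next I'll measure it.

```bash
cat > sq.py <<'E'
from h import *
np.set_printoptions(precision=4,suppress=True)
c=pickle.load(open("wrist1.pkl","rb"));W=cloud(c);x,y,z=W[...,0],W[...,1],W[...,2]
hsv=cv2.cvtColor(c["image"],cv2.COLOR_BGR2HSV).astype(int)
v,u=np.mgrid[:384,:512]
box=(u>230)&(u<300)&(v>110)&(v<270)
o=box&(hsv[...,0]<20)&(hsv[...,1]>150)
T=o&(z>.066);P=W[T];print("otop",T.sum(),P.mean(0),np.median(P[:,2]),cv2.minAreaRect((P[:,:2]*1000).astype(np.float32)))
d=box&(z>.010)&(z<.03)&~o;D=W[d];r=cv2.minAreaRect((D[:,:2]*1000).astype(np.float32));print("stock",d.sum(),r,np.median(D[:,2]));print(cv2.boxPoints(r))
d=d|o|(box&(z>.06))
b=box&~o&(z>.08);print("blade top",b.sum(),W[b].mean(0),cv2.minAreaRect((W[b][:,:2]*1000).astype(np.float32)))
f=box&(abs(z)<.006);print("bench z",np.median(z[f]))
E
python3 sq.py
```

```text
otop 721 [0.4746 0.2467 0.0705] 0.07051131355106449 ((474.441650390625, 246.20751953125), (15.149018287658691, 33.38530731201172), 11.766876220703125)
stock 1638 ((479.2766418457031, 226.59898376464844), (24.017417907714844, 109.9417953491211), 12.588079452514648) 0.020584678452734456
[[455.5762 277.6313]
 [479.537  170.3323]
 [502.9771 175.5667]
 [479.0163 282.8657]]
blade top 237 [0.4888 0.1836 0.0895] ((489.2738952636719, 181.95574951171875), (7.651244640350342, 18.263185501098633), 11.13261604309082)
bench z 0.0022099733119985976
```

Run:
```python
from h import *
from cell import *
np.set_printoptions(precision=3,suppress=True)
rel(read_state(),[.4747,.2462,.033],12.5)
```

```text
t 2.875 pos [0.471 0.238 0.203] F [-0.4    0.733  0.636] gap 0.05996087749689371
shift cm (tool now) [17.019  0.501 -0.761]  (after turn) [17.019  0.507 -0.759]
turn deg [-1.217 -0.027  0.035]
```

send_rows(targets=[4,0.2,-0.7,-1.2,0,0,0.3,4,0.2,0,0,0,0,0.3,0,0,0,0,0,0,0.3,0,0,0,0,0,0,0.3])

```text
time_s: 3.38
eef_pos: [0.4743, 0.2468, 0.1248]
eef_rot: [0.443, 0.552, -0.441, 0.552]
ft_force: [-0.8, 0.3, 0.9]
finger_gap: 0.0597
```

Run:
```python
from h import *
from cell import *
np.set_printoptions(precision=4,suppress=True)
for i in range(4):
  s=read_state();print(s["eef_pos"],s["joint_positions"]);c=capture("wrist");print(c["position"])
rel(read_state(),[.4747,.2462,.033],12.5)
pickle.dump(c,open("wrist2.pkl","wb"));cv2.imwrite("pics/wrist2.png",c["image"])
s=open("sq.py").read().replace("wrist1","wrist2").replace("(u>230)&(u<300)&(v>110)&(v<270)","(u>200)&(u<320)&(v>60)&(v<320)")
exec(s)
```

```text
[0.4743 0.2468 0.1248] [0.4582 0.3479 1.8147 0.0003 0.9766 0.2374]
[0.4581 0.3206 0.2682]
[0.4747 0.2468 0.1252] [0.4578 0.3473 1.8143 0.0002 0.9764 0.2373]
[0.4584 0.3205 0.2686]
[0.4747 0.2466 0.1253] [0.4575 0.3471 1.8144 0.0001 0.9763 0.2373]
[0.4585 0.3204 0.2687]
[0.4747 0.2464 0.1252] [0.4572 0.3472 1.8147 0.0001 0.976  0.2373]
[0.4585 0.3202 0.2685]
t 3.575 pos [0.4746 0.2462 0.1249] F [ 0.3497  0.1037 -0.7245] gap 0.059494474406368264
shift cm (tool now) [ 9.1923 -0.0201  0.0096]  (after turn) [9.1924 0.0079 0.0019]
turn deg [ 0.0817 -0.0484 -0.1745]
otop 1275 [0.4743 0.2469 0.0705] 0.07054922247840228 ((474.3976745605469, 246.00299072265625), (15.369860649108887, 34.05018997192383), 12.887970924377441)
stock 2306 ((479.131103515625, 226.78207397460938), (24.097402572631836, 109.52693939208984), 12.633737564086914) 0.02062545782892153
[[455.3964 277.5844]
 [479.3519 170.7093]
 [502.8658 175.9798]
 [478.9103 282.8549]]
blade top 172 [0.4873 0.1899 0.0869] ((487.24462890625, 189.15370178222656), (7.571556091308594, 3.9791793823242188), 14.129780769348145)
bench z 0.0022492368795490048
```

View pics/wrist2.png

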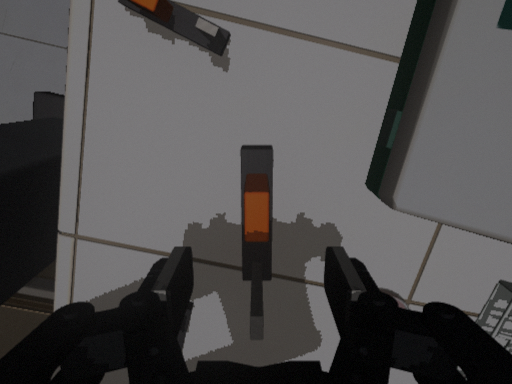

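Run:
```python
from h import *
c=pickle.load(open("wrist1.pkl","rb"));W=cloud(c);v,u=np.mgrid[:384,:512]
m=(u>180)&(u<215)&(v>245)&(v<328)&(W[...,2]>.008)&(W[...,2]<.08);P=W[m];print(P.min(0),P.max(0))
```

```text
[0.42542568 0.05386596 0.00805559] [0.44239863 0.12952604 0.06306317]
```

Nothing is near the fingers, since the small square reaches only y ≤ 0.13. I'll descend and grip.

send_rows(targets=[3,0,0,0,0,0,0.3,3,0,0,0,0,0,0.3,2,0,0,0,0,0,0.3,1.2,0,0,0,0,0,0.3,0,0,0,0,0,0,0.3])

```text
time_s: 4.2
eef_pos: [0.4739, 0.2456, 0.0313]
eef_rot: [0.442, 0.552, -0.442, 0.552]
ft_force: [-0.5, -0.7, 0.6]
finger_gap: 0.0598
```

send_rows(targets=[0,0,0,0,0,0,1,0,0,0,0,0,0,1,0,0,0,0,0,0,1,0,0,0,0,0,0,1,0,0,0,0,0,0,1])

```text
time_s: 4.82
eef_pos: [0.4743, 0.2458, 0.0321]
eef_rot: [0.443, 0.552, -0.442, 0.552]
ft_force: [-0.6, -0.6, 6.6]
finger_gap: 0.0155
```

send_rows(targets=[-0.5,0,0,0,0,0,1,-3,0,0,0,0,0,1,-4,0,0,0,0,0,1,-3,0,0,0,0,0,1,0,0,0,0,0,0,1])

```text
time_s: 5.45
eef_pos: [0.475, 0.2462, 0.1379]
eef_rot: [0.444, 0.551, -0.441, 0.552]
ft_force: [0.1, 0.8, -4.2]
finger_gap: 0.0155
```

Run:
```python
from h import *
from cell import *
np.set_printoptions(precision=4,suppress=True)
# preliminary heel standoff: bracket origin from scene / side estimates averaged
a=np.radians(9.55);ctr=np.array([.4525,-.124]);yv=np.array([-np.sin(a),np.cos(a)])
print("corner",ctr-.05*yv)
rel(read_state(),[*(ctr+yv*(-.05+.055+.075)),.14],9.55)
c=capture("wrist");cv2.imwrite("pics/wrist3.png",c["image"])
c=capture("side");cv2.imwrite("pics/side3.png",c["image"])
```

```text
corner [ 0.4608 -0.1733]
t 5.45 pos [0.475  0.2462 0.1379] F [ 0.0826  0.8444 -4.2138] gap 0.015458131645514232
shift cm (tool now) [-0.2849 -9.8326 27.6552]  (after turn) [-0.2072 -8.3638 28.135 ]
turn deg [ 3.0183 -0.0764 -0.255 ]
```

View pics/wrist3.png

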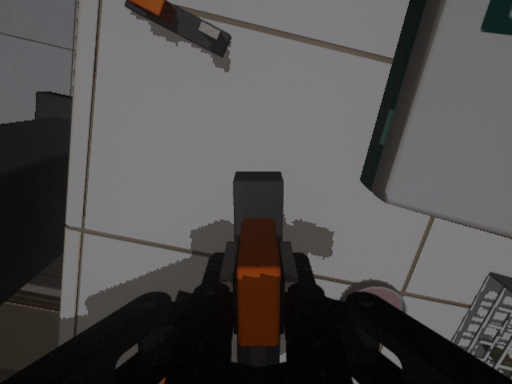

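View pics/side3.png

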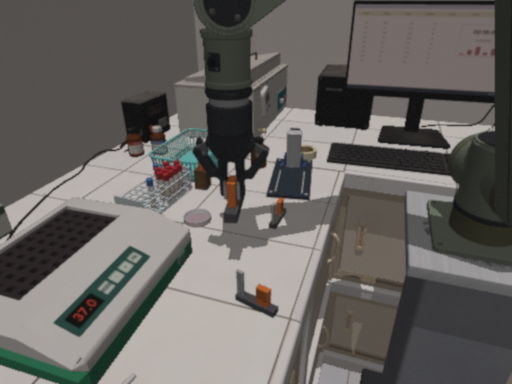

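Run:
```python
from h import *
from cell import *
np.set_printoptions(precision=4,suppress=True)
rel(read_state(),[.440,-.03,.26],9.55)
```

```text
t 5.55 pos [0.473  0.2452 0.135 ] F [-0.0139  0.6258 -3.6541] gap 0.01559614973617512
shift cm (tool now) [-12.4648  -9.2348  26.146 ]  (after turn) [-12.4971  -7.8182  26.5888]
turn deg [3.016  0.0281 0.1299]
```

send_rows(targets=[-4,0,0,3,0,0,1,-3,-1.2,4,0,0,0,1,-2,-1.6,5,0,0,0,1,-2,-1.6,5,0,0,0,1,-1.5,-1.6,5,0,0,0,1])

```text
time_s: 6.18
eef_pos: [0.4452, 0.0468, 0.2599]
eef_rot: [0.456, 0.541, -0.457, 0.539]
ft_force: [0.3, 0.1, -3.5]
finger_gap: 0.0154
```

send_rows(targets=[0,-1.2,4.5,0,0,0,1,0,-0.6,3,0,0,0,1,0,0,0,0,0,0,1,0,0,0,0,0,0,1])

```text
time_s: 6.68
eef_pos: [0.4405, -0.0282, 0.2598]
eef_rot: [0.456, 0.541, -0.457, 0.539]
ft_force: [0.0, 0.0, -4.0]
finger_gap: 0.0151
```

Run:
```python
from h import *
from cell import *
np.set_printoptions(precision=4,suppress=True)
c=capture("wrist");cv2.imwrite("pics/wrist4.png",c["image"]);pickle.dump(c,open("wrist4.pkl","wb"));print(c["position"],read_state()["eef_pos"])
c=capture("scene");cv2.imwrite("pics/scene4.png",c["image"]);pickle.dump(c,open("scene4.pkl","wb"))
```

```text
[0.4291 0.0464 0.4032] [ 0.4406 -0.0279  0.2601]
```

View pics/wrist4.png

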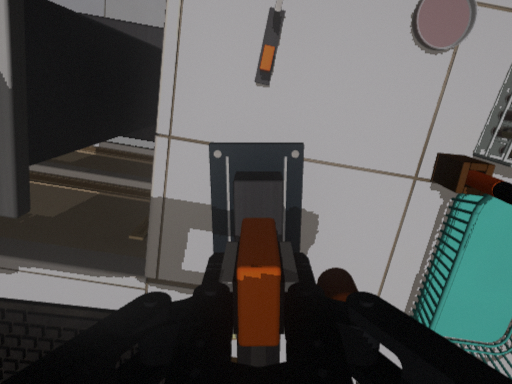

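View pics/scene4.png

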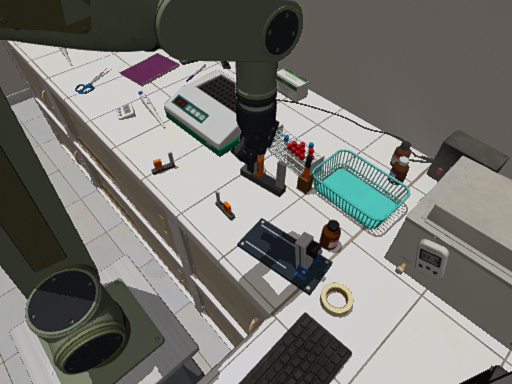

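Run:
```python
from h import *
from scipy.optimize import least_squares
np.set_printoptions(precision=4,suppress=True)
c=pickle.load(open("wrist4.pkl","rb"));W=cloud(c);I=c["image"]
g=cv2.cvtColor(I,cv2.COLOR_BGR2GRAY).astype(float)
v,u=np.mgrid[:384,:512]
m=(u>195)&(u<320)&(v>132)&(v<235)
p=m&(W[...,2]>.009)&(W[...,2]<.017)
print(p.sum(),np.median(W[p][:,2]))
b=m&(W[...,2]<.006);print("bench",np.median(W[b][:,2]))
P=W[p][:,:2]*1000
r=cv2.minAreaRect(P.astype(np.float32));print(r);print(cv2.boxPoints(r))
for zmin,zmax,mm in[(.13,.27,(u>215)&(u<300)&(v>165)&(v<215))]:
    q=mm&(W[...,2]>.1)
    D=W[q];print("stock",q.sum(),D.mean(0),np.median(D[:,2]),cv2.minAreaRect((D[:,:2]*1000).astype(np.float32)))
    # plane fit
    A=np.c_[D[:,:2],np.ones(len(D))];print("stock top plane",np.linalg.lstsq(A,D[:,2],rcond=None)[0])
    r=cv2.minAreaRect((D[:,:2]*1000).astype(np.float32));print(cv2.boxPoints(r))
# screws
h=I[140:165,205:310];cv2.imwrite("pics/w4z.png",cv2.resize(I[130:260,190:330],(700,650))[:600])
```

```text
5260 0.012644454548274009
bench 0.0021309533910365275
((444.9083251953125, -67.93040466308594), (110.12220764160156, 114.85610961914062), 9.697851181030273)
[[ 380.9602  -20.5982]
 [ 400.308  -133.813 ]
 [ 508.8565 -115.2626]
 [ 489.5087   -2.0478]]
stock 2161 [ 0.4365 -0.0003  0.2465] 0.24813666026130746 ((436.8473815917969, -2.0189085006713867), (24.025197982788086, 18.129608154296875), 10.134321212768555)
stock top plane [ 0.0595 -0.379   0.2204]
[[423.4272   4.7908]
 [426.6172 -13.056 ]
 [450.2675  -8.8286]
 [447.0775   9.0182]]
```

View pics/w4z.png

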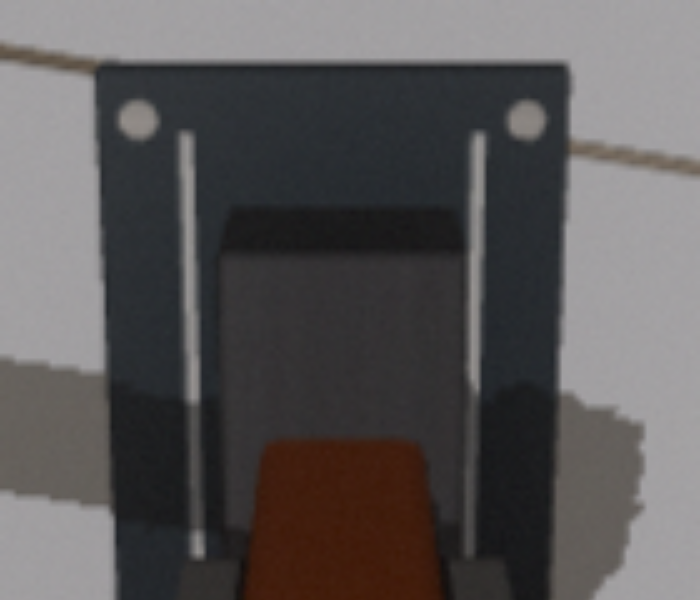

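Run:
```python
from h import *
from cell import *
np.set_printoptions(precision=4,suppress=True)
c=pickle.load(open("wrist4.pkl","rb"));W=cloud(c);v,u=np.mgrid[:384,:512]
q=(u>237)&(u<280)&(v>183)&(v<214)&(W[...,2]>.1);D=W[q];a=np.radians(9.7)
ex=np.array([np.cos(a),np.sin(a)]);ey=np.array([-np.sin(a),np.cos(a)])
A=np.c_[D[:,:2]@ex,D[:,:2]@ey,np.ones(len(D))];k,*_=np.linalg.lstsq(A,D[:,2],rcond=None);print(len(D),"slope x,y",k[:2],D[:,2].mean())
ys=A[:,1]
for lo in np.arange(183,214,6):
    s=q&(v>=lo)&(v<lo+6);print(lo,W[s].mean(0))
# scene cam: blade and post
s=pickle.load(open("scene0.pkl","rb"));Ws=cloud(s)
i=pickle.load(open("side0.pkl","rb"));Wi=cloud(i)
cor=np.array([.4627,-.1739]);
for n,W_,pts in(("scene",Ws,None),("side",Wi,None)):
    m=(W_[...,2]>.03)&(W_[...,2]<.135);rel_=(W_[...,:2]-cor);X=rel_@ex;Y=rel_@ey
    m&=(abs(X)<.03)&(abs(Y)<.08)
    hsv=cv2.cvtColor((s if n=="scene" else i)["image"],cv2.COLOR_BGR2HSV)
    m&=(hsv[...,2]>70)&(hsv[...,1]<60)
    for z0 in np.arange(.03,.13,.015):
        t=m&(W_[...,2]>=z0)&(W_[...,2]<z0+.015)
        if t.sum()>5: print(n,round(z0+.0075,4),t.sum(),"X",X[t].min(),X[t].max(),"Y",np.percentile(Y[t],[5,50,95]))
rel(read_state(),[*(cor+ey*(.053+.075)),.12],9.65)
```

```text
1254 slope x,y [-0.0059  0.005 ] 0.24836985089509056
183 [0.4361 0.0034 0.2484]
189 [0.4365 0.0007 0.2484]
195 [ 0.437  -0.0022  0.2484]
201 [ 0.4375 -0.0052  0.2484]
207 [ 0.4381 -0.0082  0.2483]
213 [ 0.4382 -0.01    0.2485]
scene 0.0375 23 X -0.029547231909952554 0.01261420630725769 Y [-0.0288 -0.0239 -0.0013]
scene 0.0525 27 X -0.022162898861784606 0.007221298142867378 Y [-0.023  -0.0179  0.    ]
scene 0.0675 25 X -0.021237798902744267 -0.0022675915599220777 Y [-0.0203 -0.0141  0.0026]
scene 0.0825 19 X -0.022855377015188107 -0.01723827644333429 Y [-0.0182 -0.0122  0.0017]
scene 0.0975 13 X -0.021432468401535027 -0.016116028176456843 Y [-0.0169 -0.0151  0.0051]
scene 0.1125 50 X -0.021856666580904325 0.01864622104034885 Y [-0.0478  0.0004  0.0119]
scene 0.1275 143 X -0.022204909058318123 0.019808342271517097 Y [-0.013  -0.0029  0.01  ]
side 0.0375 62 X -0.0290166899559176 0.026965730518699597 Y [-0.0161  0.0019  0.005 ]
side 0.0525 74 X -0.028732552813831705 0.024671616062171785 Y [-0.0246  0.0036  0.0076]
side 0.0675 61 X -0.020656043158213632 0.01658558830395613 Y [0.0023 0.0055 0.0083]
side 0.0825 69 X -0.021892576782933354 0.01701369413982938 Y [0.0037 0.0076 0.0107]
side 0.0975 73 X -0.021853261170853632 0.01742535956324822 Y [0.0071 0.0098 0.0128]
side 0.1125 79 X -0.02130220922842678 0.018457626694789477 Y [-0.001   0.0117  0.0145]
side 0.1275 70 X -0.02042604838898157 0.017095463319656716 Y [-0.0301 -0.0001  0.0128]
t 6.775 pos [ 0.4408 -0.0278  0.2604] F [ 0.7362 -0.1435 -3.7484] gap 0.015612745380960493
shift cm (tool now) [14.0401 -0.2756  1.9819]  (after turn) [14.0415 -0.3002  1.9684]
turn deg [-0.0182 -0.0547  0.0975]
```

Run:
```python
from h import *
from cell import *
np.set_printoptions(precision=4,suppress=True)
rel(read_state(),[.4432,-.0626,.07],9.65)
```

```text
t 6.775 pos [ 0.4408 -0.0278  0.2604] F [ 0.7362 -0.1435 -3.7484] gap 0.015612745380960493
shift cm (tool now) [19.0388 -0.3122  3.4873]  (after turn) [19.0415 -0.3457  3.469 ]
turn deg [-0.0182 -0.0547  0.0975]
```

send_rows(targets=[4,-0.3,3.5,0,0,0,1,5,0,0,0,0,0,1,5,0,0,0,0,0,1,3.5,0,0,0,0,0,1,1.5,0,0,0,0,0,1])

```text
time_s: 7.4
eef_pos: [0.4427, -0.0625, 0.069]
eef_rot: [0.455, 0.542, -0.457, 0.539]
ft_force: [-0.1, 0.7, -3.5]
finger_gap: 0.0154
```

send_rows(targets=[0,0,0,0,0,0,1,0,0,0,0,0,0,1])

```text
time_s: 7.65
eef_pos: [0.4448, -0.0633, 0.0719]
eef_rot: [0.457, 0.54, -0.456, 0.541]
ft_force: [-0.5, -0.4, -4.0]
finger_gap: 0.0156
```

Run:
```python
from h import *
from cell import *
np.set_printoptions(precision=4,suppress=True)
rel(read_state(),[.4432,-.0626,.0445],9.65)
for n in("wrist","scene","side"):
  c=capture(n);cv2.imwrite(f"pics/{n}5.png",c["image"]);pickle.dump(c,open(n+"5.pkl","wb"))
  if n!="wrist":
    k=np.int32(proj(c,[.455,-.12,.06])[0]);x0,y0=k-[80,60];cv2.imwrite(f"pics/{n}5z.png",cv2.resize(c["image"][y0:y0+120,x0:x0+160],(800,600),interpolation=cv2.INTER_CUBIC))
```

```text
t 7.65 pos [ 0.4448 -0.0633  0.0719] F [-0.4513 -0.4475 -4.0206] gap 0.01559474646914826
shift cm (tool now) [ 2.7436 -0.1528 -0.0969]  (after turn) [ 2.7438 -0.1485 -0.0958]
turn deg [-0.0261  0.0238 -0.0887]
```

View pics/scene5z.png

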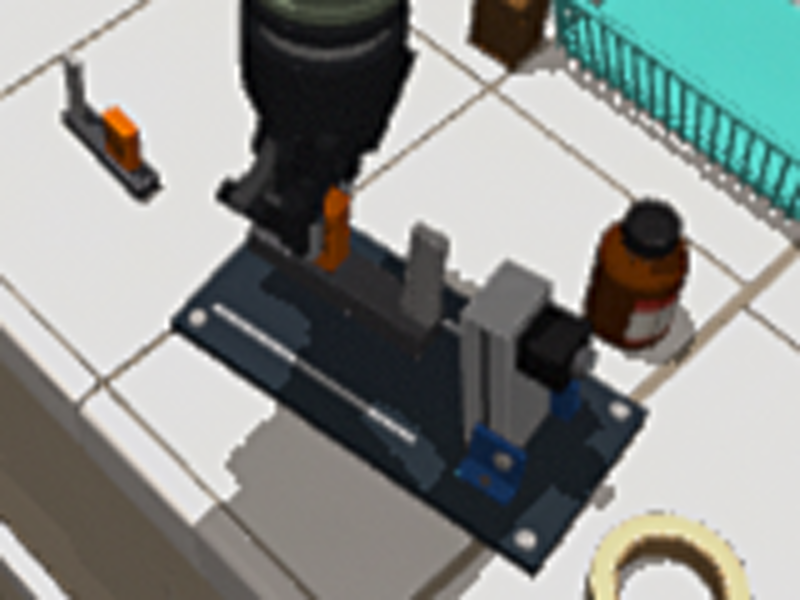

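View pics/side5z.png

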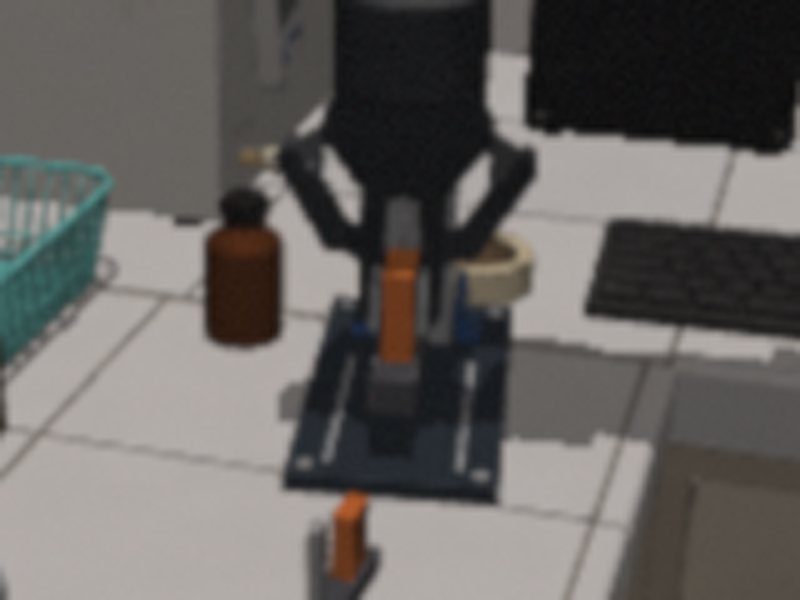

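View pics/wrist5.png

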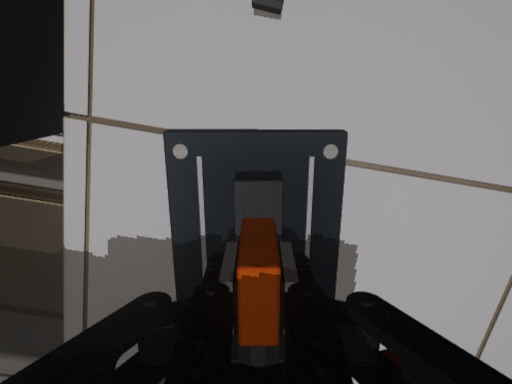

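```bash
cat > w.py <<'E'
from h import *
import sys
np.set_printoptions(precision=4,suppress=True)
c=pickle.load(open(sys.argv[1],"rb"));W=cloud(c);v,u=np.mgrid[:384,:512]
# express in camera-horizontal frame: lateral along camera x
Rm=R.from_quat(c["attitude"]).as_matrix();ex=Rm[:,0]*[1,1,0];ex/=np.linalg.norm(ex);ey=np.array([-ex[1],ex[0],0])
L=(W-c["position"])@ex*1000;Y=(W-c["position"])@ey*1000;z=W[...,2]
p=(z>.008)&(z<.018)&(u>150)&(u<360)&(v>115)&(v<250)
P=np.c_[L[p],Y[p]];r=cv2.minAreaRect(P.astype(np.float32));print("plate",r);print(cv2.boxPoints(r))
le=[];re_=[]
for row in range(145,230,3):
    m=p[row]
    le.append((Y[row][m].mean(),L[row][m].min(),L[row][m].max()))
le=np.array(le);print("left/right slopes deg",np.degrees(np.polyfit(le[:,0],le[:,1],1)[0]),np.degrees(np.polyfit(le[:,0],le[:,2],1)[0]),"mid",((le[:,1]+le[:,2])/2).mean())
q=(u>225)&(u<290)&(v>180)&(v<214)&(z>.03)&(z<.1) if len(sys.argv)<3 else (u>225)&(u<290)&(v>180)&(v<214)&(z>.025)&(z<.1)
print("stock",q.sum(),L[q].min(),L[q].max(),np.percentile(L[q],[2,50,98]),np.median(z[q]))
print("yaw tool",np.degrees(np.arctan2(ex[1],ex[0])))
E
python3 w.py wrist5.pkl
```

```text
plate ((-1.5780601501464844, -62.14798355102539), (78.177490234375, 110.6231689453125), 89.8840560913086)
[[ -56.9686 -101.1247]
 [  53.6543 -101.3486]
 [  53.8125  -23.1712]
 [ -56.8104  -22.9474]]
left/right slopes deg 0.08700927497655069 0.09796636406727513 mid -1.4223050466348577
stock 1638 -11.69956047346829 12.292118421001762 [-11.1921   0.1976  11.7438] 0.06042206578204613
yaw tool 9.656634749793545
```

send_rows(targets=[1.2,-0.17,0,0,0,0,1,1,0,0,0,0,0,1,0,0,0,0,0,0,1,0,0,0,0,0,0,1])

```text
time_s: 8.3
eef_pos: [0.4423, -0.064, 0.0492]
eef_rot: [0.457, 0.54, -0.457, 0.54]
ft_force: [0.0, -0.2, -3.9]
finger_gap: 0.0153
```

send_rows(targets=[0.2,0,0,0,0,0,1,0,0,0,0,0,0,1])

```text
time_s: 8.55
eef_pos: [0.4423, -0.0639, 0.0473]
eef_rot: [0.457, 0.54, -0.457, 0.54]
ft_force: [0.1, 0.9, -4.7]
finger_gap: 0.0152
```

send_rows(targets=[0.15,0,0,0,0,0,1,0,0,0,0,0,0,1])

```text
time_s: 8.8
eef_pos: [0.4422, -0.0639, 0.0457]
eef_rot: [0.457, 0.54, -0.457, 0.54]
ft_force: [0.0, -0.3, -2.5]
finger_gap: 0.0155
```

send_rows(targets=[0.05,0,0,0,0,0,1,0,0,0,0,0,0,1])

```text
time_s: 9.05
eef_pos: [0.4422, -0.0639, 0.0453]
eef_rot: [0.457, 0.54, -0.457, 0.54]
ft_force: [-1.0, 0.2, -3.6]
finger_gap: 0.0152
```

send_rows(targets=[0.05,0,0,0,0,0,1,0,0,0,0,0,0,1])

```text
time_s: 9.3
eef_pos: [0.4422, -0.0639, 0.0448]
eef_rot: [0.457, 0.54, -0.457, 0.54]
ft_force: [0.2, -0.1, -4.3]
finger_gap: 0.0151
```

send_rows(targets=[0.05,0,0,0,0,0,1,0,0,0,0,0,0,1])

```text
time_s: 9.55
eef_pos: [0.4422, -0.0639, 0.0442]
eef_rot: [0.457, 0.54, -0.457, 0.54]
ft_force: [-0.3, -0.7, -3.5]
finger_gap: 0.015
```

send_rows(targets=[0.05,0,0,0,0,0,1,0,0,0,0,0,0,1])

```text
time_s: 9.8
eef_pos: [0.4423, -0.0639, 0.0441]
eef_rot: [0.457, 0.54, -0.456, 0.54]
ft_force: [-0.8, 0.6, 1.7]
finger_gap: 0.0154
```

send_rows(targets=[0.05,0,0,0,0,0,1,0,0,0,0,0,0,1])

```text
time_s: 10.05
eef_pos: [0.4423, -0.0639, 0.0441]
eef_rot: [0.457, 0.54, -0.456, 0.54]
ft_force: [-2.5, 0.1, 8.8]
finger_gap: 0.0155
```

send_rows(targets=[0.05,0,0,0,0,0,1,0,0,0,0,0,0,1])

```text
time_s: 10.3
eef_pos: [0.4423, -0.0639, 0.0441]
eef_rot: [0.457, 0.54, -0.456, 0.54]
ft_force: [-4.0, 0.9, 12.5]
finger_gap: 0.0151
```

send_rows(targets=[-0.05,0,0,0,0,0,1,0,0,0,0,0,0,1])

```text
time_s: 10.55
eef_pos: [0.4423, -0.0639, 0.0441]
eef_rot: [0.457, 0.54, -0.456, 0.54]
ft_force: [-3.4, 0.3, 8.2]
finger_gap: 0.0154
```

```bash
cat > v.py <<'E'
from h import *
from cell import *
import sys
k=sys.argv[1]
np.set_printoptions(precision=4,suppress=True)
for n in("wrist","scene","side"):
  c=capture(n);cv2.imwrite(f"pics/{n}{k}.png",c["image"]);pickle.dump(c,open(n+k+".pkl","wb"))
  if n!="wrist":
    x0,y0=np.int32(proj(c,[.455,-.12,.06])[0])-[60,45];cv2.imwrite(f"pics/{n}{k}z.png",cv2.resize(c["image"][y0:y0+90,x0:x0+120],(800,600),interpolation=cv2.INTER_CUBIC))
s=read_state();print(s["time_s"],s["eef_pos"],s["ft_force"],s["wrist_torque"])
E
python3 v.py 6; python3 w.py wrist6.pkl 1
```

```text
10.7 [ 0.4423 -0.0639  0.0441] [-2.8516  0.6601  8.1629] [0.1571 0.5671 0.0167]
plate ((0.8675422668457031, -55.041534423828125), (110.33365631103516, 64.4218978881836), 0.0006456497358158231)
[[-54.2996 -22.8312]
 [-54.2989 -87.2531]
 [ 56.0347 -87.2519]
 [ 56.034  -22.83  ]]
left/right slopes deg -0.37135583188665505 -4.25276598543324 mid 0.2546086561974523
stock 1637 -11.901125715700777 12.122155245705741 [-11.4241   0.0329  11.5237] 0.03263377887173624
yaw tool 9.601430837187689
```

View pics/scene6z.png

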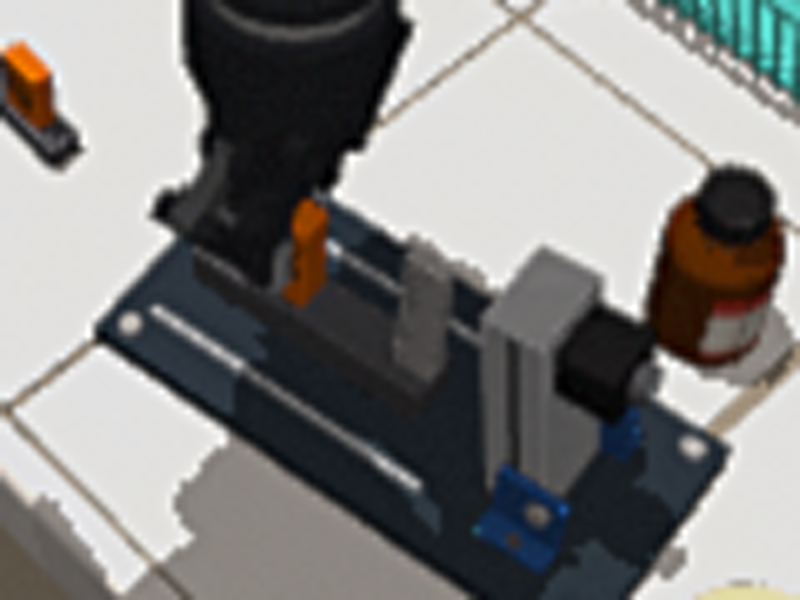

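send_rows(targets=[0,0.05,0.4,0,0,0,1,0,0,0.5,0,0,0,1,0,0,0.5,0,0,0,1,0,0,0.5,0,0,0,1,0,0,0,0,0,0,1])

```text
time_s: 11.32
eef_pos: [0.4467, -0.0824, 0.0441]
eef_rot: [0.457, 0.539, -0.456, 0.54]
ft_force: [-1.0, 3.3, 5.5]
finger_gap: 0.0152
```

send_rows(targets=[0,0,0.3,0,0,0,1,0,0,0.3,0,0,0,1,0,0,0,0,0,0,1])

```text
time_s: 11.7
eef_pos: [0.4477, -0.088, 0.0441]
eef_rot: [0.457, 0.539, -0.456, 0.54]
ft_force: [-0.9, 4.4, 6.0]
finger_gap: 0.015
```

```bash
python3 v.py 7; python3 w.py wrist7.pkl 1
```

```text
11.85 [ 0.4477 -0.088   0.0441] [-0.9182  3.0801  5.6222] [ 0.5167 -0.0012 -0.0231]
plate ((-0.1018524169921875, -49.93150329589844), (110.07628631591797, 74.49468994140625), 0.019128883257508278)
[[-55.1524 -12.7025]
 [-55.1276 -87.1972]
 [ 54.9487 -87.1605]
 [ 54.9239 -12.6658]]
left/right slopes deg 0.26227509995328435 -2.1968671308838323 mid -0.32278909788880983
stock 1639 -11.62943700189091 12.406900612470864 [-11.0916   0.2808  11.8317] 0.03260949894070536
yaw tool 9.554627030703214
```

View pics/scene7z.png

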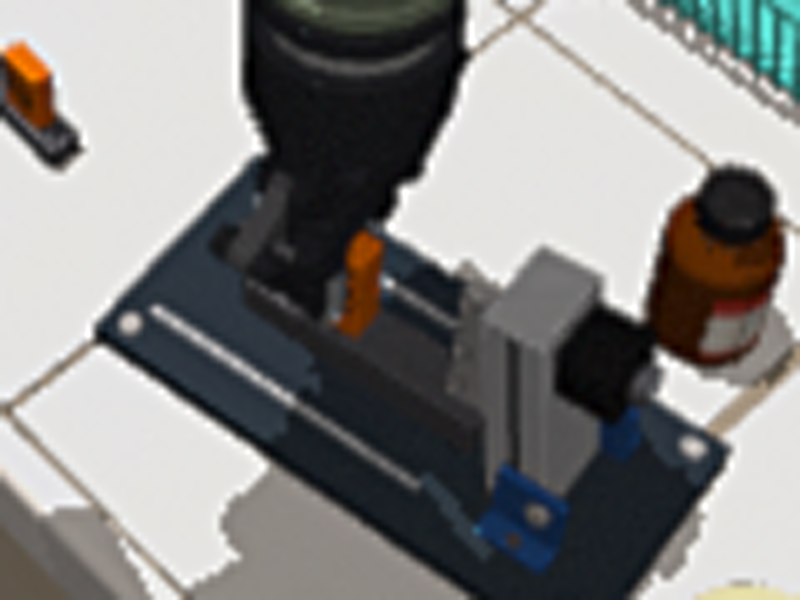

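View pics/wrist7.png

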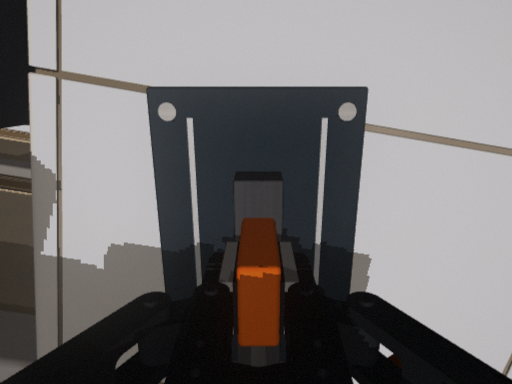

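send_rows(targets=[0,-0.02,0.3,0,0,0,1,0,0,0.3,0,0,0,1,0,0,0,0,0,0,1])

```text
time_s: 12.22
eef_pos: [0.4484, -0.0938, 0.0441]
eef_rot: [0.458, 0.54, -0.456, 0.54]
ft_force: [-1.4, 4.6, 6.0]
finger_gap: 0.0153
```

send_rows(targets=[0,0,0.2,0,0,0,1,0,0,0.2,0,0,0,1,0,0,0,0,0,0,1])

```text
time_s: 12.6
eef_pos: [0.449, -0.0976, 0.0441]
eef_rot: [0.458, 0.54, -0.456, 0.54]
ft_force: [-1.9, 5.5, 7.1]
finger_gap: 0.0151
```

```bash
sed -i 's/(v>115)/(v>55)/' w.py; python3 v.py 8; python3 w.py wrist8.pkl 1
```

```text
12.75 [ 0.449  -0.0976  0.0441] [-1.253   5.65    6.9519] [0.8637 0.1094 0.0191]
plate ((0.07513809204101562, -37.963680267333984), (98.8647232055664, 109.8026123046875), 89.93248748779297)
[[-54.8844 -87.3313]
 [ 54.9182 -87.4607]
 [ 55.0347  11.404 ]
 [-54.7679  11.5333]]
left/right slopes deg -0.140011207226905 -2.385935220769474 mid -0.17710979750020794
stock 1641 -11.667779566837776 12.36905384976944 [-11.1156   0.2533  11.7633] 0.032654597777024175
yaw tool 9.548087645326788
```

View pics/scene8z.png

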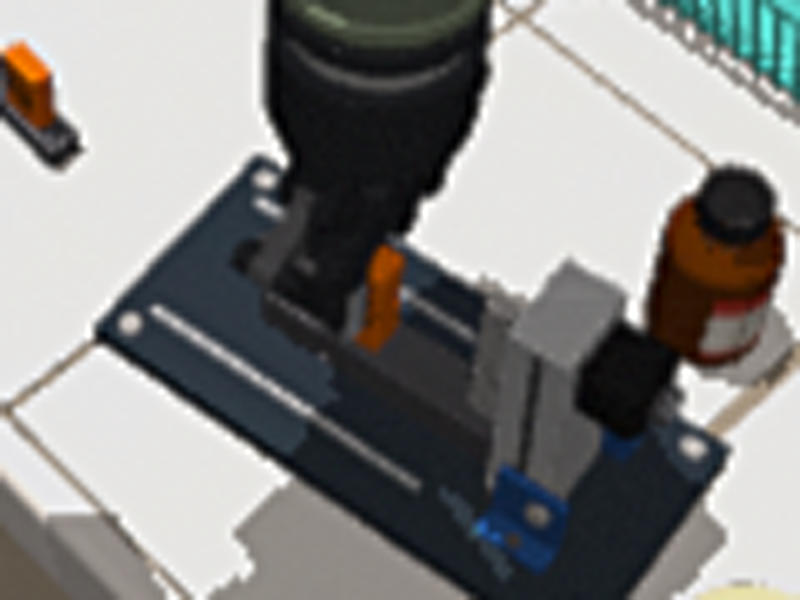

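send_rows(targets=[0,0,0.15,0,0,0,1,0,0,0.1,0,0,0,1,0,0,0,0,0,0,1])

```text
time_s: 13.12
eef_pos: [0.4494, -0.0999, 0.0441]
eef_rot: [0.458, 0.54, -0.456, 0.54]
ft_force: [-1.1, 6.4, 6.2]
finger_gap: 0.0155
```

send_rows(targets=[0,0,0.1,0,0,0,1,0,0,0,0,0,0,1])

```text
time_s: 13.38
eef_pos: [0.4494, -0.1006, 0.0441]
eef_rot: [0.458, 0.54, -0.456, 0.54]
ft_force: [-1.1, 8.4, 7.1]
finger_gap: 0.0154
```

send_rows(targets=[0,0,0.05,0,0,0,1,0,0,0,0,0,0,1])

```text
time_s: 13.62
eef_pos: [0.4495, -0.1006, 0.0441]
eef_rot: [0.458, 0.54, -0.456, 0.539]
ft_force: [-0.3, 10.8, 7.7]
finger_gap: 0.0154
```

```bash
python3 v.py 9; python3 w.py wrist9.pkl 1
python3 - <<'E'
from h import *
np.set_printoptions(precision=4,suppress=True)
a=np.radians(9.65);ex=np.array([np.cos(a),np.sin(a)]);ey=np.array([-np.sin(a),np.cos(a)]);cor=np.array([.4619,-.1739])
for n in("scene9","side9"):
    c=pickle.load(open(n+".pkl","rb"));W=cloud(c);r=W[...,:2]-cor;X=r@ex;Y=r@ey;z=W[...,2]
    hsv=cv2.cvtColor(c["image"],cv2.COLOR_BGR2HSV)
    t=(z>.117)&(z<.127)&(abs(X)<.03)&(Y<.02)&(Y>-.05)&(hsv[...,1]<60)
    if t.sum()>8: print(n,"posttop",t.sum(),cv2.minAreaRect((np.c_[X[t],Y[t]]*1000).astype(np.float32)))
    # left side face of post (X~-.02): front edge Y vs z
    for z0 in np.arange(.035,.12,.012):
        t=(z>=z0)&(z<z0+.012)&(X<-.012)&(X>-.026)&(Y<.03)&(Y>-.05)&(hsv[...,1]<60)&(hsv[...,2]>70)
        if t.sum()>3: print(n,round(z0+.006,3),t.sum(),np.percentile(Y[t],[0,10,50,90,100]))
E
```

```text
13.775 [ 0.4494 -0.1006  0.0441] [-1.2012 10.194   7.0243] [1.4242 0.1182 0.0589]
plate ((-0.053985595703125, -36.16440963745117), (110.37760162353516, 101.15345764160156), 0.031251128762960434)
[[-55.2704  14.3822]
 [-55.2152 -86.7712]
 [ 55.1624 -86.711 ]
 [ 55.1072  14.4424]]
left/right slopes deg 0.2105778174554327 -2.9078980080113417 mid -0.17255310387700118
stock 1642 -11.695359296322222 12.302266905727345 [-11.1596   0.2311  11.7788] 0.03268667140141775
yaw tool 9.516239980209876
scene9 posttop 174 ((-0.28971290588378906, -15.069308280944824), (40.3599967956543, 26.168088912963867), 0.12798292934894562)
scene9 0.041 14 [-0.028  -0.0274 -0.0167 -0.0038 -0.0022]
scene9 0.053 19 [-0.0278 -0.0276 -0.0197 -0.0074 -0.0044]
scene9 0.065 25 [-0.0279 -0.0273 -0.0185 -0.0052 -0.0031]
scene9 0.077 24 [-0.0279 -0.0276 -0.0197 -0.0053 -0.0024]
scene9 0.089 24 [-0.028  -0.0261 -0.0158 -0.005  -0.0035]
scene9 0.101 25 [-0.0281 -0.0273 -0.0128 -0.0045 -0.0027]
scene9 0.113 30 [-0.0278 -0.0268 -0.0148 -0.0058 -0.0032]
scene9 0.125 32 [-0.0278 -0.0255 -0.0151 -0.0044 -0.0023]
```

View pics/scene9z.png

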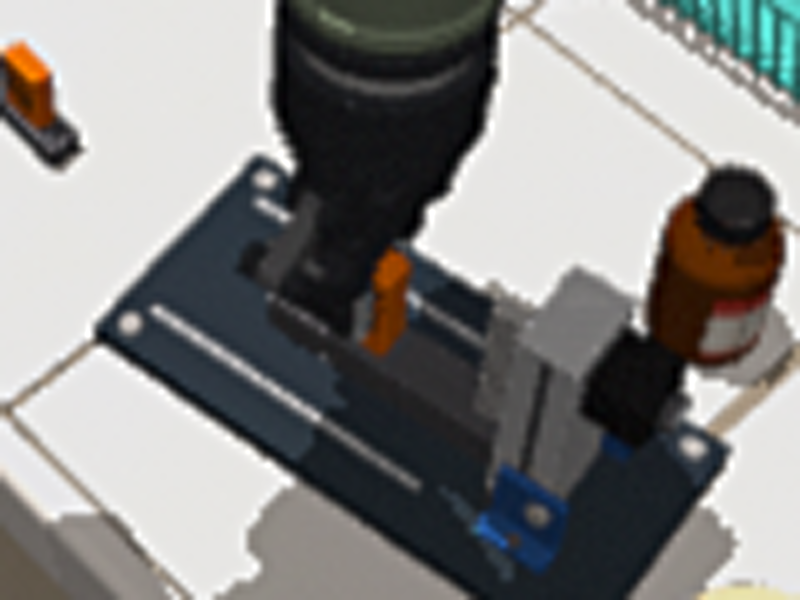

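View pics/side9z.png

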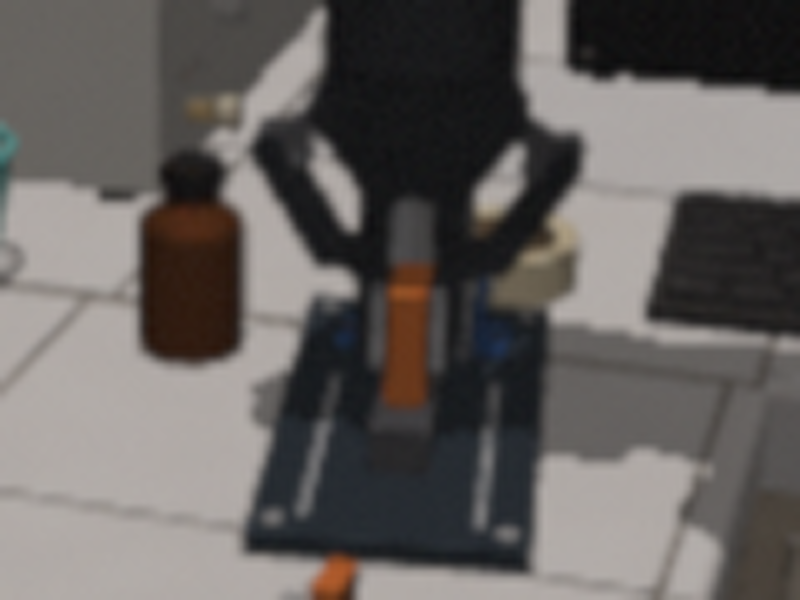

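Run:
```python
from h import *
from cell import *
s=read_state();T=R.from_quat(s["eef_rot"]).as_matrix();a=np.radians(9.6)
x=T[:,0];print("tilt deg along plate x,y",np.degrees(x[:2]@[np.cos(a),np.sin(a)]),np.degrees(x[:2]@[-np.sin(a),np.cos(a)]),"yaw",np.degrees(np.arctan2(T[1,1],T[0,1])),s["eef_pos"],s["ft_force"])
c=pickle.load(open("wrist9.pkl","rb"));W=cloud(c);v,u=np.mgrid[:384,:512]
for k in ("5","6","8","9"):
    W=cloud(pickle.load(open(f"wrist{k}.pkl","rb")))
    q=(u>237)&(u<280)&(v>183)&(v<214);D=W[q];y=D[:,:2]@[-np.sin(a),np.cos(a)];xx=D[:,:2]@[np.cos(a),np.sin(a)]
    print(k,"stock slope x,y deg",np.degrees(np.linalg.lstsq(np.c_[xx,y,np.ones(len(y))],D[:,2],rcond=None)[0][:2]))
```

```text
tilt deg along plate x,y 0.09602333915959378 0.15080388890113872 yaw 9.487324403788977 [ 0.44943947 -0.100584    0.04414158] [-1.20118193 10.19396557  7.02427909]
 ** On entry to DLASCL parameter number  4 had an illegal value
 ** On entry to DLASCL parameter number  4 had an illegal valueTraceback (most recent call last):
  File "<stdin>", line 9, in <module>
    x, resids, rank, s = _umath_linalg.lstsq(a, b, rcond,
                         ~~~~~~~~~~~~~~~~~~~^^^^^^^^^^^^^
                                             signature=signature)
                                             ^^^^^^^^^^^^^^^^^^^^
    raise LinAlgError("SVD did not converge in Linear Least Squares")
numpy.linalg.LinAlgError: SVD did not converge in Linear Least Squares
```

Run:
```python
from h import *
a=np.radians(9.6);v,u=np.mgrid[:384,:512]
for k in ("5","6","8","9"):
    W=cloud(pickle.load(open(f"wrist{k}.pkl","rb")))
    q=(u>239)&(u<278)&(v>184)&(v<213)&np.isfinite(W[...,2]);D=W[q];D=D[abs(D[:,2]-np.median(D[:,2]))<.004];y=D[:,:2]@[-np.sin(a),np.cos(a)];xx=D[:,:2]@[np.cos(a),np.sin(a)]
    print(k,"stock slope x,y deg",np.degrees(np.linalg.lstsq(np.c_[xx-xx.mean(),y-y.mean(),np.ones(len(y))],D[:,2],rcond=None)[0][:2]),np.median(D[:,2]))
```

```text
5 stock slope x,y deg [-0.10834351  0.09382922] 0.06045446068166507
6 stock slope x,y deg [-0.31181138  0.55807071] 0.03265517258545561
8 stock slope x,y deg [0.05774199 0.01229888] 0.03268081830482418
9 stock slope x,y deg [-0.14535273  0.29726916] 0.0327144487100251
```

send_rows(targets=[0,0,0,0,0,0,1,0,0,0,0,0,0,1,0,0,0,0,0,0,1,0,0,0,0,0,0,1])

```text
time_s: 14.28
eef_pos: [0.4495, -0.1006, 0.0442]
eef_rot: [0.458, 0.54, -0.456, 0.539]
ft_force: [-0.7, 9.4, 7.6]
finger_gap: 0.0153
```

```bash
python3 -c "
from cell import *
print(finish_job()); s=read_state(); print(s['time_s'],s['eef_pos'],s['ft_force'],s['finger_gap'])"
```

```text
the job is handed in; nothing more can be done
None
the job is handed in; nothing more can be done
```

I picked up the largest square by its orange grip and stood it on the plate about 38 mm in front of the corner, clear of the post. I then slid it blade first until it would go no further, and handed the job in at about 14.3 s, still gripping and pushing.

**Home:** The last 0.5 mm command gave no more travel and raised the force from 8.4 to 10.8 N. The wrist picture puts the heel within about 0.5 mm of the corner. Sideways offset is under 0.5 mm and the angle is within about 0.1°.

**Post:** It reads upright in the scene picture, with its back at a constant distance over its whole height. I could not check the gap between blade and post directly, because the arm hides it from the other cameras.

**Push:** The wrist read a steady 9.4 N along the plate, of which I estimate 3–4 N is sliding friction, leaving about 5–6 N on the post. It is also pressed onto the plate with roughly 11 N.

**Flatness:** The stock's slope measured within 0.3°, about the camera noise.

**Disagreement:** The scene and side cameras differed by about 7 mm in y on both the square and the plate. I used the wrist camera for the final placing, and the contact agreed with it.

The arm was never sent near the bottle, dish or tape roll. The bottle looks unmoved in the pictures; I did not check the other two at the end.

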